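# Switch on the craft bench's red-guarded supply

## Task

Turn on the switch under the red safety cover: lift the red cover fully open, flip the toggle beneath it over to the side with the green dot, then close the red cover again. Keep the blue cover shut.

Things in the scene. Friction and masses are not known exactly. Their poses are not given: they have to be found in the camera images.
- red_box: Fixed grey switch box with a red hooded cover; housing 150 x 120 x 45 mm (x, y, z), flat top. Origin: centre of its underside. x runs from its front (towards the robot) to its rear, y to the left seen from the front, z up. Hinge of the cover: a line along y at x = +50, z = 55 mm. Toggle pivot: x = -10, y = 0, z = 45 mm. A like box with a blue cover stands nearby.
- red_handle (a point): Centre of the red cover's handle: a black round bar 16 mm thick, 30 mm long along y, 18 mm free below it, on an 8 mm stem. Shut, it is 80 mm ahead of (-x) and 64 mm above the hinge line and 119 mm above the bench; it turns with the cover about the hinge. Axes of the cover.
- red_cover (a joint): Red hood, 100 x 70 mm, shut top 93 mm above the bench, covering x -50 to +50 mm of the box. 0 = shut; grows as its front rises and swings back, to a stop at 1.75 rad, where it leans back and stays open (handle then at box x = +127, z = 122 mm). Let go above 1.3 rad it drops open, below 0.8 it falls shut. Damped; takes about 1 N.
- red_toggle (a joint): Steel toggle under the red cover: 9 mm rod, 12 mm ball at the end, ball centre 34 mm from the pivot, swinging along the box's y. 0 = off, leaning 0.45 rad from upright to -y (white dot); 0.9 = on, leaning 0.45 rad to +y (green dot). Starts within 0.12 of off; stays where it is left; takes 1 to 3 N to push.
- blue_cover (a joint): Angle of the blue cover of the other, like box: 0 = shut; leave it shut.
Not all that is in view belongs to the job. What is shaped like the part that bears blue_cover but pink is not meant.

How it is judged:
By the outcome, as a careful person would: the job done as asked, in the order asked, and still so for the second after the job is handed in, with the robot touching nothing.
It also fails if it takes over 59 s, if anything falls off the work surface, if the arm or the gripper's body presses on something with over 40 N, if the wrist force passes 120 N, or if a joint passes its speed limit or range.

## Robot

A 6-joint arm with a two-finger parallel gripper is mounted at the origin on the work surface. World frame = base frame: x ahead of the robot, y to its left, z up, the work surface at z = 0. Lengths are in mm, angles in degrees, forces in N, time in s.
With the tool pointing down it reaches from about 275 to 725 mm from the base axis. Payload 5.6 kg.
Tool frame: the origin (TCP) lies midway between the tips of the shut fingers; the grasp point (between the pads) lies 19 mm behind it; z points along the fingers, y is the line along which they close (so a half turn about z gives the same grasp; the last joint's range is limited). The gripper opens to 85 mm and grips with 20 to 120 N. Pads are 22 mm wide; open, the fingers measure 114 mm over their backs; the gripper's body (76 mm by 85 mm) begins 54 mm behind the grasp point. The pads swing forward as they close: fully open they stand 13 mm farther back than shut.
Start: joints at [85.405, 14.616, 6.199, 0, -81.583, -16.306], TCP at [196.192, 513.811, 206.383] pointing down, gripper open.
Joint ranges: [-168.99, 168.99], [-69.2, 112.95], [-62.41, 85.93], [-164.36, 98.24], [-168.68, -3.75], [-174.98, 174.98]. Speed limits (degrees/s): [147.25, 147.25, 180, 180, 180, 180].

## Interface

Orientations are given as [roll, pitch, yaw] about the fixed x, y, z axes, in that order (R = Rz(yaw) Ry(pitch) Rx(roll)).
In Python, from station import arm, optics gives the robot as it stands.
- The arm moves only by the shell command python3 -m pendant 'ROWS' [FORCE]. ROWS is JSON, a list that holds one entry, the list of rows, each a list of 5 numbers: the shift along the tool's x, y, z in cm, then the turn about the tool's z in degrees, then the opening, from 0 (shut) to 1 (fully open). A call has 1 to 8 rows; each row shifts and turns the commanded pose from where the row before left it, along the tool's axes as they then stand; what a row does not reach is not made up. A row lasts 1/8 s, in which the tool goes at most 62.5 mm and 10.7 degrees, less where a joint would pass 70% of its speed; a pose out of reach is approached as far as the arm can. A call is refused whole if a number of a shift passes 6.25 or a number of a turn 10.7, either way. A call with a gripper value outside its range is refused whole. The fingers move at their own pace and stop on an object; FORCE is the grip in N (left out, the last holds). Time passes only in rows, so rows that do not move let the fingers close. It gives the time, the measured TCP pose, the force, the opening and the grip force at its end, in the units of the state.
- arm.get_obs(): the state, without advancing time (a new reading comes with each control period).
- optics.read_camera(name): name is "scene" or "top"; returns a dict with "image" (384x512x3 uint8, red, green, blue), "range_z" (384x512 float32, mm along the optical axis (not along the pixel's ray), 0 where there is no reading), "mtx" (3x3 intrinsics, pixels), "pose" (4x4, takes a point from camera to world coordinates). Camera axes: x right, y down, z forward; pixel columns grow to the right and rows downward; lengths in mm; the calibration is good to about 2 mm. A picture is of the moment at which its call begins.
- arm.sign_off(): hands the job in; it is judged then, once.
The state is a dict: "t": time; "joint_positions": joint angles; "joint_velocities": joint speeds; "joint_torque": joint torques, N m; "tcp_pos": TCP position; "tool_rot": TCP orientation; "force": force on the tool from outside, world axes, zero at the start; "torque": the same for the moment, N m; "gripper_width": finger opening in mm; "grasp_force": force on a finger pad.
Only numpy, scipy, OpenCV 4.12 (cv2) and the standard library are available. Lean on these libraries where they do the work, as an engineer would, in place of code of your own. Each camera call takes 0.05 s, during which the arm holds its last target. There are 200 camera calls.

## Working session

There is one attempt and no reset: what is moved stays moved. The work goes in short steps, Python scripts to look and compute and a shell command to move; the robot and the scene stay as the last step left them, time stands still between calls to the robot, and variables do not carry over. Pictures are saved under pics/ and viewed, at most 10 in all, crops included, and the job is handed in when it is done.

```bash
mkdir -p pics; ls
python3 - <<'E'
from station import arm, optics
import cv2,numpy as np
for n in("scene","top"):
    c=optics.read_camera(n); cv2.imwrite(f"pics/{n}0.png",c["image"][:,:,::-1]); np.savez(f"{n}0.npz",**c)
    print(n,c["mtx"].round(1).tolist(),c["pose"].round(3).tolist())
print(arm.get_obs())
E
```

```text
pics
scene [[351.4, 0.0, 258.7], [0.0, 351.4, 196.1], [0.0, 0.0, 1.0]] [[-0.501, 0.705, -0.503, 1022.28], [0.866, 0.409, -0.289, 238.942], [0.002, -0.58, -0.815, 730.282], [0.0, 0.0, 0.0, 1.0]]
top [[351.0, 0.0, 250.2], [0.0, 351.0, 189.2], [0.0, 0.0, 1.0]] [[-0.027, -0.982, 0.187, 503.824], [-0.999, 0.032, 0.025, -20.577], [-0.03, -0.186, -0.982, 809.97], [0.0, 0.0, 0.0, 1.0]]
{'t': 0.1, 'joint_positions': array([ 8.54048892e+01,  1.46495604e+01,  6.14012691e+00, -2.32283137e-02,
       -8.15837290e+01, -1.63073933e+01]), 'joint_velocities': array([-0.05708587,  0.03558416,  0.12511593,  0.17990246, -0.0358957 ,
        0.15040427]), 'joint_torque': array([-1.41551747e-03, -3.87604022e+01,  2.38473880e+01,  5.37781611e+00,
       -3.76743366e-03,  4.63722245e-06]), 'tcp_pos': array([196.0040623 , 513.38512656, 205.603804  ]), 'tool_rot': array([ 1.79904134e+02, -4.11095499e-03, -2.09059191e+01]), 'force': array([1.12315569, 0.76640995, 1.05910373]), 'torque': array([-0.02391306,  0.04006134, -0.01367969]), 'grasp_force': 0.0, 'gripper_width': 85.55317795468422}
```

View pics/scene0.png

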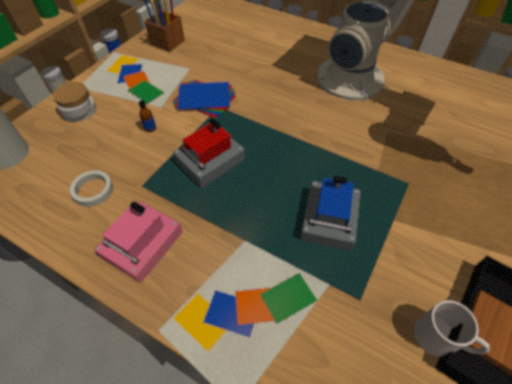

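View pics/top0.png

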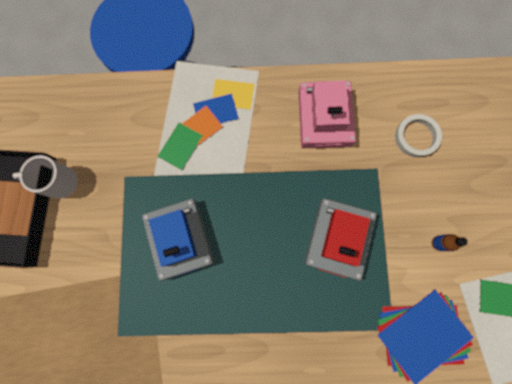

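Top view: red-covered box at (342,240), handle (348,252); blue box at (178,240), handle (176,251); pink decoy (327,115). The red hood on the grey box at (342,240) is the one meant: only it is red.

```bash
cat > h.py <<'E'
import numpy as np,cv2
def cloud(c):
    z=c["range_z"]; v,u=np.indices(z.shape); K=c["mtx"]
    p=np.stack([(u-K[0,2])/K[0,0]*z,(v-K[1,2])/K[1,1]*z,z],-1)
    return p@c["pose"][:3,:3].T+c["pose"][:3,3]
def px(c,uv,h):
    r=np.c_[np.atleast_2d(uv),np.ones(len(np.atleast_2d(uv)))]@np.linalg.inv(c["mtx"]).T@c["pose"][:3,:3].T
    o=c["pose"][:3,3]; return (o+r*((h-o[2])/r[:,2])[:,None])[:,:2]
E
python3 - <<'E'
import numpy as np,cv2
from h import *
def rect(q):
    (c,s,a)=cv2.minAreaRect(q.astype(np.float32)); return np.round(c,1),np.round(s,1),round(a,1)
for n in("top","scene"):
    c=dict(np.load(n+"0.npz")); P=cloud(c); im=c["image"].astype(int); R,G,B=[im[...,i] for i in range(3)]
    red=(R>150)&(G<60)&(B<60)&(P[...,2]>85)&(P[...,2]<105)
    m=P[red]; ctr=np.median(m,0); print(n,red.sum(),ctr.round(1), rect(m[:,:2]))
    d=np.hypot(P[...,0]-ctr[0],P[...,1]-ctr[1])
    gr=(d<110)&(abs(P[...,2]-45)<6)&(R>90)&(abs(R-B)<40)
    print(" housing",gr.sum(),rect(P[gr][:,:2]),np.median(P[gr][:,2]))
    bl=(d<110)&(R<70)&(G<70)&(B<70)&(P[...,2]>105)
    print(" handle",bl.sum(),np.median(P[bl],0).round(1),P[bl].max(0).round(1),rect(P[bl][:,:2]))
    cv2.imwrite(f"pics/{n}crop.png",cv2.resize(c["image"][:,:,::-1][190:290,290:390] if n=="top" else c["image"][:,:,::-1][105:195,165:255],None,fx=4,fy=4,interpolation=cv2.INTER_CUBIC))
a=[cv2.imread(f"pics/{n}crop.png") for n in("top","scene")]
cv2.imwrite("pics/crop.png",np.hstack([cv2.resize(x,(400,400)) for x in a]))
E
```

```text
top 1516 [ 540.1 -193.    94.3] (array([ 535.6, -193.9]), array([69.6, 97.6]), 72.4)
 housing 1667 (array([ 536.6, -193.5]), array([118.2, 150.2]), 72.2) 46.24388779716753
 handle 92 [ 508.3 -184.2  127.3] [ 516.3 -170.9  131.2] (array([ 508.2, -184.5]), array([28. , 11.6]), 71.1)
scene 383 [ 547.8 -192.7   92.9] (array([ 536.6, -195.7]), array([67.3, 87.6]), 70.3)
 housing 519 (array([ 537.7, -194.5]), array([118.5, 145. ]), 72.9) 44.72702367525301
 handle 70 [ 512.2 -181.9  124.4] [ 520.4 -170.1  128.1] (array([ 509.9, -184.5]), array([30.7, 14.6]), 70.6)
```

View pics/crop.png

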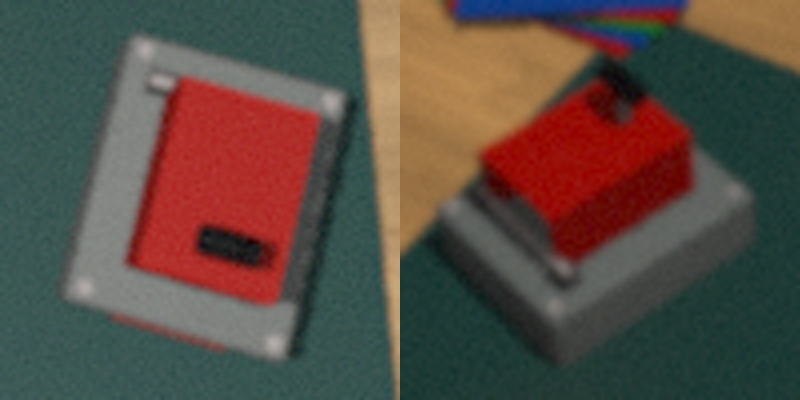

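Confirmed in the enlarged crop: the red hood has its black handle at the front end (235,245) and its hinge pin at the rear. Box at about (537,-194), box x axis at -17.8°. Moving above the handle so that the pads take the bar by its ends.

```bash
python3 -m pendant '[[[0,0,0,-3.1,1],[3.2,3.55,0,0,1],[3.2,3.55,0,0,1],[3.2,3.55,0,0,1],[3.2,3.55,0,0,1],[3.2,3.55,0,0,1],[3.2,3.55,0,0,1],[3.2,3.55,0,0,1]]]' 30
python3 -m pendant '[[[3.2,3.55,0,0,1],[3.2,3.55,0,0,1],[3.2,3.55,0,0,1],[3.2,3.55,0,0,1],[3.2,3.55,0,0,1],[3.2,3.55,0,0,1],[3.2,3.55,0,0,1],[3.2,3.55,0,0,1]]]'
python3 -m pendant '[[[3.1,3.55,0,0,0.8],[0,0,0,0,0.7],[0,0,0,0,0.7]]]'
```

```text
t: 1.1
tcp_pos: [333.6, 207.1, 206.2]
tool_rot: [180.0, 0.0, -17.8]
force: [1.0, 0.9, 0.6]
gripper_width: 85.2
grasp_force: 0.0
t: 2.1
tcp_pos: [490.6, -141.5, 206.0]
tool_rot: [-180.0, 0.0, -17.8]
force: [-0.1, 0.9, -0.2]
gripper_width: 85.3
grasp_force: 0.0
t: 2.48
tcp_pos: [508.7, -183.0, 205.9]
tool_rot: [-180.0, 0.1, -17.8]
force: [0.7, 0.2, 0.1]
gripper_width: 59.7
grasp_force: 0.0
```

```bash
cat >> h.py <<'E'
BC=np.array([537,-194.]);A=np.radians(-17.8);E=np.array([np.cos(A),np.sin(A)]);F=np.array([-E[1],E[0]])
def box(p): d=np.asarray(p)[:2]-BC; return np.round([d@E,d@F],1)
def st(a):
    o=a.get_obs(); print("t",round(o["t"],2),"box xy",box(o["tcp_pos"]),"z",round(o["tcp_pos"][2],1),"rot",o["tool_rot"].round(1),"F",o["force"].round(1),"w",round(o["gripper_width"],1),"g",round(o["grasp_force"],1))
E
python3 - <<'E'
from station import arm,optics
from h import *
st(arm)
a=[optics.read_camera(n)["image"][:,:,::-1] for n in("top","scene")]
f=lambda x:cv2.resize(x,(400,400),interpolation=cv2.INTER_CUBIC)
cv2.imwrite("pics/above.png",np.hstack([f(a[0][160:310,270:420]),f(a[1][60:200,145:285])]))
E
```

```text
t 2.48 box xy [-30.3   1.8] z 205.9 rot [-1.80e+02  1.00e-01 -1.78e+01] F [0.7 0.2 0.1] w 59.7 g 0.0
```

View pics/above.png

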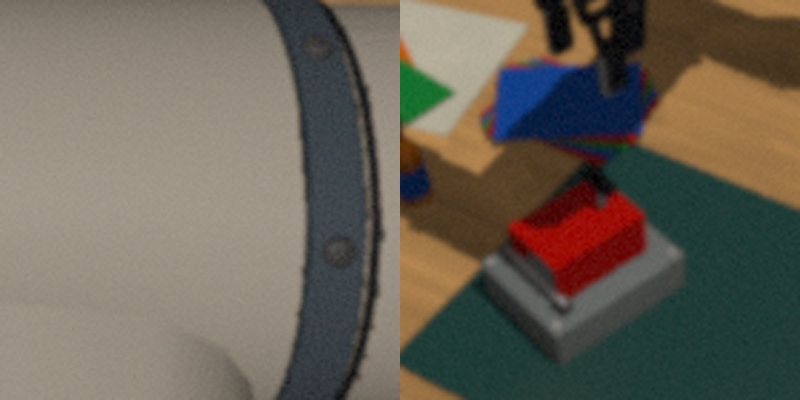

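The scene crop shows the fingers straddling, above the handle at (597,180). The top view is blocked by the arm. Descending and gripping.

```bash
python3 -m pendant '[[[0,0.2,3,0,0.7],[0,0,3,0,0.7],[0,0,2.6,0,0.7],[0,0,2.0,0,0.7],[0,0,0,0,0.5],[0,0,0,0,0.2],[0,0,0,0,0.2],[0,0,0,0,0.2]]]' 25
python3 - <<'E'
from station import arm,optics
from h import *
st(arm)
a=optics.read_camera("scene")["image"][:,:,::-1]
cv2.imwrite("pics/grip.png",cv2.resize(a[80:200,155:275],(500,500),interpolation=cv2.INTER_CUBIC))
h=np.array([-80,64.]);p=h
for t in np.radians([15,30,45,60,75,90,100]):
    q=np.array([h[0]*np.cos(t)+h[1]*np.sin(t),-h[0]*np.sin(t)+h[1]*np.cos(t)]);print(np.degrees(t).round(),(q-p).round(1),(q-h).round(1));p=q
E
```

```text
t: 3.58
tcp_pos: [509.6, -185.3, 102.2]
tool_rot: [-180.0, -0.2, -17.8]
force: [-1.3, 1.2, 6.8]
gripper_width: 17.2
grasp_force: 3.3
t 3.58 box xy [-28.7  -0.1] z 102.2 rot [-180.    -0.2  -17.8] F [-1.3  1.2  6.8] w 17.2 g 3.3
15.0 [19.3 18.5] [19.3 18.5]
30.0 [23.4 12.9] [42.7 31.4]
45.0 [26.   6.4] [68.7 37.8]
60.0 [26.7 -0.5] [95.4 37.3]
75.0 [25.7 -7.4] [121.1  29.8]
90.0 [ 22.9 -13.8] [144.  16.]
100.0 [ 12.9 -12.3] [156.9   3.7]
```

View pics/grip.png

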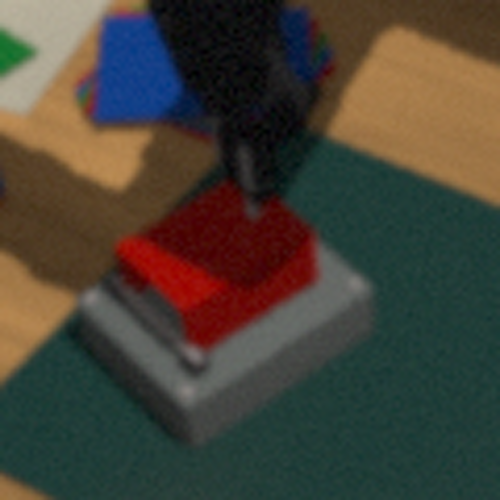

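The scene crop shows the fingers down at the handle (250,190), but width 17 mm is less than the bar's 30 mm, so the bar ends aren't held. Opening and checking the state.

```bash
python3 - <<'E'
from station import arm,optics
from h import *
c=optics.read_camera("scene");P=cloud(c);im=c["image"].astype(int)
d=P[...,:2]-BC; b=np.dstack([d@E,d@F,P[...,2]])
red=(im[...,0]>60)&(im[...,1]<35)&(im[...,2]<35)&(abs(b[...,0])<90)&(abs(b[...,1])<50)&(b[...,2]>88)
q=b[red];print(red.sum(),np.linalg.lstsq(np.c_[q[:,:2],np.ones(len(q))],q[:,2],rcond=None)[0],np.median(q,0))
E
python3 -m pendant '[[[0,0,0,0,0.2],[0,0,0,0,0.2],[0,0,0,0,0.2]]]'
python3 -c "
from station import arm
from h import *
st(arm)"
python3 -m pendant '[[[0,0,0,0,0.7],[0,0,0,0,0.7],[0,0,0,0,0.7]]]'
python3 - <<'E'
from station import arm,optics
from h import *
st(arm)
c=optics.read_camera("scene")
a=c["image"][:,:,::-1];cv2.imwrite("pics/open2.png",cv2.resize(a[90:180,170:260],(600,600),interpolation=cv2.INTER_CUBIC)*1)
P=cloud(c);d=P[...,:2]-BC; b=np.dstack([d@E,d@F,P[...,2]]);im=c["image"].astype(int)
k=(im.max(-1)<90)&(abs(b[...,0]+30)<40)&(abs(b[...,1])<60)&(b[...,2]>98)&(b[...,2]<135)
print(b[k].round(0).astype(int).tolist()[::4])
E
```

```text
759 [ 5.63421398e-03 -4.92592780e-02  9.37029334e+01] [ 6.10572636  5.18619771 92.69221297]
t: 4.05
tcp_pos: [509.6, -185.3, 102.2]
tool_rot: [-180.0, -0.2, -17.8]
force: [-0.5, 0.6, 6.7]
gripper_width: 17.0
grasp_force: 3.3
t 4.05 box xy [-28.8  -0.1] z 102.2 rot [-180.    -0.2  -17.8] F [-0.5  0.6  6.7] w 17.0 g 3.3
t: 4.42
tcp_pos: [508.2, -185.0, 100.1]
tool_rot: [-180.0, 0.0, -17.8]
force: [0.1, -0.2, 0.3]
gripper_width: 59.3
grasp_force: 0.0
t 4.42 box xy [-30.2  -0.3] z 100.1 rot [-180.     0.   -17.8] F [ 0.1 -0.2  0.3] w 59.3 g 0.0
[[-39, -31, 135], [-31, -29, 133], [-29, -31, 131], [-28, -14, 126], [-26, -16, 123], [-32, -7, 125], [-25, -7, 126], [-32, 1, 127], [-24, 0, 128], [-32, 5, 126], [-23, -4, 123], [-28, 5, 126], [-22, -3, 120], [-27, 8, 125], [-22, 0, 119], [-26, 12, 125], [-22, 9, 123], [-26, -2, 108], [-26, 16, 121], [-28, 13, 115], [-29, 37, 131], [-26, 14, 113], [-28, 2, 101]]
```

View pics/open2.png

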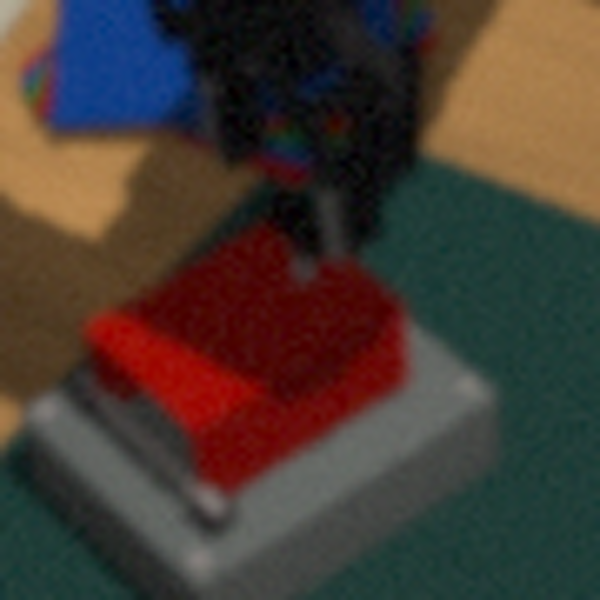

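The image shows the fingers open astride the bar, stem at (305,265), and the bar is undisturbed. Closing again and checking finger position by depth.

```bash
cat >> h.py <<'E'
def prof(c,x0=-30,zs=range(96,170,6)):
    P=cloud(c);d=P[...,:2]-BC; b=np.dstack([d@E,d@F,P[...,2]]);im=c["image"].astype(int)
    k=(im.max(-1)-im.min(-1)<35)&(abs(b[...,0]-x0)<35)&(abs(b[...,1])<60)
    for z in zs:
        q=b[k&(b[...,2]>=z)&(b[...,2]<z+6)]
        if len(q): print(z,len(q),"x",np.percentile(q[:,0],[5,95]).round(),"y",np.sort(q[:,1]).round().astype(int)[::max(1,len(q)//10)].tolist())
E
python3 -c "
from station import optics
from h import *
prof(optics.read_camera('scene'))"
python3 -m pendant '[[[0,0,0,0,0.4],[0,0,0,0,0.4],[0,0,0,0,0.36],[0,0,0,0,0.36]]]'
python3 -m pendant '[[[0,0,0,0,0.3],[0,0,0,0,0.3],[0,0,0,0,0.3]]]'
python3 -c "
from station import optics
from h import *
prof(optics.read_camera('scene'))"
```

```text
96 5 x [-29. -25.] y [0, 1, 2, 4, 4]
102 3 x [-27. -26.] y [1, 4, 4]
108 2 x [-30. -25.] y [3, 13]
114 8 x [-27. -22.] y [-12, 9, 13, 13, 14, 14, 15, 16]
120 32 x [-32. -22.] y [-16, -12, -9, -4, 0, 2, 4, 6, 8, 12, 15]
126 24 x [-35. -25.] y [-32, -31, -12, -9, -7, -5, -3, 1, 3, 9, 11, 15]
132 21 x [-38. -20.] y [-36, -32, -31, -31, -31, -29, -29, 34, 36, 40, 41]
138 29 x [-35. -19.] y [-37, -31, -31, -31, -31, -30, -29, -29, 31, 35, 37, 39, 42, 42, 44]
144 34 x [-39. -19.] y [-37, -32, -31, -31, -30, -30, -28, 32, 39, 42, 43, 44]
150 35 x [-37. -19.] y [-33, -31, -31, -30, -29, 33, 36, 37, 41, 43, 44, 44]
156 32 x [-38. -19.] y [-38, -32, -31, -31, -30, -30, -28, 31, 35, 43, 43]
162 31 x [-37. -18.] y [-36, -32, -31, -31, -30, -30, -29, 31, 36, 41, 44]
168 21 x [-39. -18.] y [-36, -34, -34, -32, -32, -32, -31, -30, -28, 41, 44]
t: 5.03
tcp_pos: [508.5, -185.1, 100.4]
tool_rot: [180.0, -0.0, -17.8]
force: [0.1, -0.3, -0.4]
gripper_width: 31.0
grasp_force: 0.0
t: 5.4
tcp_pos: [508.4, -185.3, 100.6]
tool_rot: [180.0, -0.0, -17.8]
force: [-0.9, -0.3, 2.8]
gripper_width: 26.4
grasp_force
[... 179 characters left out ...]
-33. -22.] y [-15, -13, -13, -10, -8, -3, -1, 2, 4, 8, 15, 17]
126 20 x [-34. -20.] y [-17, -15, -14, -14, -13, -12, -7, 1, 18, 21]
132 30 x [-35. -18.] y [-17, -15, -14, -13, -12, 15, 19, 20, 25, 26]
138 29 x [-34. -19.] y [-19, -16, -15, -14, -14, -13, -11, 17, 18, 21, 24, 24, 26, 26, 27]
144 32 x [-35. -19.] y [-18, -15, -14, -13, -13, 17, 20, 24, 25, 26, 27]
150 29 x [-35. -19.] y [-17, -15, -14, -14, -13, -13, 14, 18, 20, 21, 24, 25, 25, 25, 27]
156 25 x [-31. -19.] y [-22, -19, -16, -14, -14, -13, -13, -12, 15, 19, 21, 25, 26]
162 14 x [-30. -18.] y [-22, -17, -17, -17, -17, -16, -14, -14, -14, -14, -13, -12, 21, 27]
168 30 x [-29. -16.] y [-35, -19, -17, -16, -15, -15, 20, 22, 27, 42]
```

Depth shows the fingertips end at about z 125, some 20 mm above the TCP at this opening, so they only catch the bar's top. Lowering, with a force check.

```bash
python3 -m pendant '[[[0,0,0,0,0.5],[0,0,0,0,0.5],[0,0,0.5,0,0.5],[0,0,0.5,0,0.5],[0,0,0,0,0.5]]]'
python3 -c "
from station import optics
from h import *
prof(optics.read_camera('scene'),zs=range(96,140,4))"
```

```text
t: 6.08
tcp_pos: [508.0, -185.0, 89.6]
tool_rot: [180.0, 0.1, -17.8]
force: [0.6, -0.5, 0.4]
gripper_width: 43.1
grasp_force: 0.0
96 3 x [-29. -26.] y [0, 2, 5]
100 5 x [-29. -26.] y [0, 2, 2, 3, 5]
104 3 x [-27. -26.] y [2, 2, 3]
112 6 x [-37. -23.] y [-24, -23, -21, 14, 26, 28]
116 22 x [-38. -19.] y [-24, -23, -23, -21, -21, -15, -11, 8, 12, 24, 28]
120 59 x [-36. -19.] y [-29, -22, -22, -21, -13, -9, -4, -1, 4, 9, 24, 31]
124 62 x [-38. -19.] y [-29, -23, -22, -14, -9, -4, 0, 10, 27, 33, 34]
128 39 x [-39. -19.] y [-37, -24, -23, -23, -23, -22, -20, 10, 26, 28, 32, 34, 34]
132 30 x [-38. -19.] y [-37, -23, -22, -21, -21, 22, 26, 29, 33, 34]
136 30 x [-36. -19.] y [-24, -23, -22, -22, -20, 23, 27, 30, 34, 35]
```

```bash
python3 -m pendant '[[[0,0,0.5,0,0.5],[0,0,0.3,0,0.5],[0,0,0,0,0.3],[0,0,0,0,0.25],[0,0,0,0,0.25],[0,0,0,0,0.25]]]' 30
```

```text
t: 6.88
tcp_pos: [508.3, -185.2, 82.3]
tool_rot: [180.0, 0.0, -17.8]
force: [-1.6, -0.7, -1.7]
gripper_width: 29.1
grasp_force: 32.1
```

Bar held (29 mm, 32 N). Swinging along the arc.

```bash
python3 -m pendant '[[[0.93,0,-0.98,0,0.25],[1.0,0,-0.87,0,0.25],[1.13,0,-0.72,0,0.25],[1.21,0,-0.57,0,0.25]]]'
python3 -c "
from station import arm
from h import *
st(arm)"
```

```text
t: 7.38
tcp_pos: [547.7, -197.9, 113.0]
tool_rot: [180.0, 0.2, -17.8]
force: [-2.5, -1.5, -5.5]
gripper_width: 29.0
grasp_force: 31.0
t 7.38 box xy [11.4 -0.5] z 113.0 rot [180.    0.2 -17.8] F [-2.5 -1.5 -5.5] w 29.0 g 31.0
```

```bash
python3 -m pendant '[[[1.29,0,-0.40,0,0.25],[1.31,0,-0.24,0,0.25],[1.34,0,-0.05,0,0.25],[1.33,0,0.1,0,0.25],[1.3,0,0.29,0,0.25],[1.27,0,0.45,0,0.25]]]'
python3 -m pendant '[[[1.17,0,0.62,0,0.25],[1.12,0,0.76,0,0.25],[0.65,0,0.6,0,0.25],[0.6,0,0.6,0,0.25],[0,0,0,0,0.25]]]'
python3 - <<'E'
from station import arm,optics
from h import *
st(arm)
a=optics.read_camera("scene")["image"][:,:,::-1]
cv2.imwrite("pics/lift.png",cv2.resize(a[80:200,155:275],(500,500),interpolation=cv2.INTER_CUBIC))
E
```

```text
t: 8.12
tcp_pos: [624.8, -222.9, 113.1]
tool_rot: [180.0, -0.1, -17.8]
force: [-1.6, -1.8, 5.0]
gripper_width: 29.0
grasp_force: 31.0
t: 8.75
tcp_pos: [660.5, -234.4, 87.6]
tool_rot: [179.9, -0.4, -17.8]
force: [2.6, -4.0, 4.8]
gripper_width: 29.3
grasp_force: 32.1
t 8.75 box xy [130.   -0.7] z 87.6 rot [179.9  -0.4 -17.8] F [ 2.6 -4.   4.8] w 29.3 g 32.1
```

View pics/lift.png

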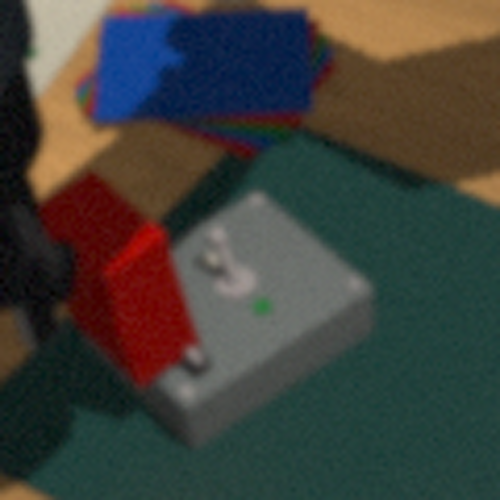

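Red cover open at its stop. The toggle ball at (212,260) leans away from the green dot at (262,305), i.e. off. Releasing, rising, and going astride the toggle.

```bash
python3 -m pendant '[[[0,0,0,0,0.6],[0,0,0,0,0.6],[0,0,-3,0,0.6],[0,0,-4,0,0.6],[0,0,-4,0,0.5],[-4,0.2,0,0,0.5],[-5,0.25,0,0,0.5],[-5,0.25,0,0,0.5]]]'
python3 -m pendant '[[[0,0,0,0,0.5],[0,0,0,0,0.5]]]'
python3 - <<'E'
from station import arm,optics
from h import *
st(arm)
c=optics.read_camera("scene");P=cloud(c);d=P[...,:2]-BC; b=np.dstack([d@E,d@F,P[...,2]])
k=(abs(b[...,0]+10)<25)&(abs(b[...,1])<35)&(b[...,2]>62)&(b[...,2]<95)
print(b[k].round().astype(int).tolist()[::2])
prof(c,-10,range(160,200,4))
E
```

```text
t: 9.8
tcp_pos: [520.5, -196.1, 195.8]
tool_rot: [-180.0, 0.0, -17.8]
force: [0.2, 0.7, 1.2]
gripper_width: 42.8
grasp_force: 0.0
t: 10.05
tcp_pos: [522.4, -196.7, 196.7]
tool_rot: [-180.0, -0.0, -17.8]
force: [-0.1, 0.2, 0.1]
gripper_width: 42.8
grasp_force: 0.0
t 10.05 box xy [-13.1  -7. ] z 196.7 rot [-180.    -0.   -17.8] F [-0.1  0.2  0.1] w 42.8 g 0.0
[[-8, -18, 81], [-12, -14, 81], [-7, -16, 79], [-11, -14, 78], [-5, -19, 75], [-6, -10, 81], [-12, -10, 77], [-6, -12, 76], [-12, -11, 73], [-8, -10, 72], [-14, -11, 67], [-7, -11, 69], [-13, -10, 66], [-8, -7, 68], [-6, -10, 63], [-9, -5, 64]]
```

```bash
python3 -m pendant '[[[0.3,0.3,4,0,0.5],[0,0,4,0,0.5],[0,0,3,0,0.5],[0,0,2.5,0,0.5],[0,0,1.5,0,0.5],[0,0,0.9,0,0.5],[0,0,0,0,0.5]]]'
python3 - <<'E'
from station import arm,optics
from h import *
st(arm)
prof(optics.read_camera("scene"),-10,range(46,100,5))
E
```

```text
t: 10.98
tcp_pos: [524.2, -200.7, 37.3]
tool_rot: [180.0, 0.0, -17.8]
force: [-0.2, 0.0, 0.1]
gripper_width: 42.8
grasp_force: 0.0
t 10.97 box xy [-10.1 -10.3] z 37.3 rot [180.    0.  -17.8] F [-0.2  0.   0.1] w 42.8 g 0.0
46 117 x [-38.  20.] y [-53, -36, -22, -7, 2, 6, 11, 20, 26, 35, 49]
51 4 x [-7. -5.] y [-5, -5, -2, -1]
56 5 x [-8. -5.] y [-9, -7, -5, -4, -4]
61 13 x [-15.  -3.] y [-34, -33, -33, -33, -32, -12, -7, -7, -7, -3, 17, 17, 18]
66 21 x [-19.   1.] y [-38, -33, -33, -32, -32, -31, -12, -8, -7, 18, 18]
71 33 x [-16.   1.] y [-38, -33, -32, -32, -30, -13, -11, -8, 17, 23, 24]
76 43 x [-15.   1.] y [-36, -32, -32, -31, -20, -16, -13, -11, 19, 22, 24]
81 22 x [-16.   1.] y [-36, -33, -32, -32, -31, -31, 16, 17, 20, 23, 24]
86 28 x [-14.   1.] y [-39, -33, -32, -32, -32, -30, 12, 16, 17, 19, 24, 25, 25, 26]
91 21 x [-14.   1.] y [-38, -33, -32, -32, -32, -31, 16, 18, 19, 25, 25]
96 20 x [-12.   1.] y [-37, -33, -33, -33, -32, -31, -31, 15, 18, 22]
```

```bash
python3 -m pendant '[[[0,-0.7,0,0,0.5],[0,-0.6,0,0,0.5],[0,-0.6,0,0,0.5],[0,-0.6,0,0,0.5],[0,-0.6,0,0,0.5],[0,-0.5,0,0,0.5]]]'
python3 -m pendant '[[[0,-0.2,0,0,0.5],[0,0,0,0,0.5]]]'
python3 -m pendant '[[[0,-0.2,0,0,0.5],[0,0,0,0,0.5]]]'
```

```text
t: 11.78
tcp_pos: [535.0, -166.0, 37.4]
tool_rot: [180.0, 0.0, -17.8]
force: [0.2, -2.4, -0.8]
gripper_width: 42.6
grasp_force: 2.0
t: 12.02
tcp_pos: [535.0, -165.6, 37.3]
tool_rot: [179.9, 0.0, -17.8]
force: [-1.2, -7.4, -0.3]
gripper_width: 42.6
grasp_force: 3.0
t: 12.28
tcp_pos: [535.1, -165.2, 37.3]
tool_rot: [179.7, 0.1, -17.8]
force: [-2.0, -12.7, -1.3]
gripper_width: 42.6
grasp_force: 5.2
```

Force rises against the end stop, so the toggle is over. Backing off, rising and looking.

```bash
python3 -m pendant '[[[0,1.2,0,0,0.5],[0,0,-3,0,0.5],[0,0,-5,0,0.5],[0,0,-5,0,0.6],[0,0,-3,0,0.6],[4,0.6,0,0,0.6],[5,0.6,0,0,0.6],[4.9,0.7,0,0,0.6]]]'
python3 -m pendant '[[[0,0,0,0,0.6],[0,0,0,0,0.6]]]'
python3 - <<'E'
from station import arm,optics
from h import *
st(arm)
c=optics.read_camera("scene");P=cloud(c);d=P[...,:2]-BC; b=np.dstack([d@E,d@F,P[...,2]])
k=(abs(b[...,0]+10)<25)&(abs(b[...,1])<35)&(b[...,2]>62)&(b[...,2]<95)
print(b[k].round().astype(int).tolist()[::2])
a=c["image"][:,:,::-1]
cv2.imwrite("pics/tog.png",cv2.resize(a[80:200,155:275],(500,500),interpolation=cv2.INTER_CUBIC))
E
```

```text
t: 13.28
tcp_pos: [660.5, -234.5, 197.6]
tool_rot: [-179.9, -0.0, -17.8]
force: [1.6, 0.3, 1.1]
gripper_width: 51.0
grasp_force: 0.0
t: 13.52
tcp_pos: [659.0, -234.3, 196.8]
tool_rot: [-180.0, 0.1, -17.8]
force: [-0.3, 0.8, 0.1]
gripper_width: 51.2
grasp_force: 0.0
t 13.53 box xy [128.5  -1.1] z 196.8 rot [-1.80e+02  1.00e-01 -1.78e+01] F [-0.3  0.8  0.1] w 51.2 g 0.0
[[-9, 10, 80], [-13, 14, 80], [-8, 16, 81], [-14, 16, 77], [-5, 16, 79], [-10, 18, 78], [-5, 10, 71], [-5, 19, 78], [-10, 21, 76], [-5, 14, 71], [-9, 18, 71], [-7, 14, 66]]
```

View pics/tog.png

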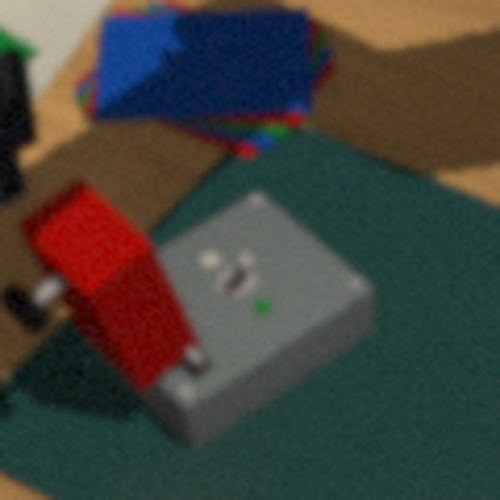

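Toggle now leans to the green-dot side (ball at box y ≈ +15, (245,260)); the cover stands open with its handle at (25,305). Re-gripping the handle.

```bash
python3 -m pendant '[[[0,0,4,0,0.6],[0,0,3,0,0.6],[0,0,2.5,0,0.6],[0,0,1.6,0,0.6],[0,0,0,0,0.3],[0,0,0,0,0.25],[0,0,0,0,0.25],[0,0,0,0,0.25]]]' 30
python3 -c "
from station import arm
from h import *
st(arm)"
```

```text
t: 14.58
tcp_pos: [658.9, -234.0, 87.2]
tool_rot: [-180.0, 0.0, -17.8]
force: [-3.8, 4.4, 1.0]
gripper_width: 28.8
grasp_force: 32.8
t 14.57 box xy [128.3  -0.8] z 87.2 rot [-180.     0.   -17.8] F [-3.8  4.4  1. ] w 28.8 g 32.8
```

Held. Reversing the arc.

```bash
python3 -m pendant '[[[-0.63,0,-0.6,0,0.25],[-0.65,0,-0.6,0,0.25],[-1.12,0,-0.76,0,0.25],[-1.17,0,-0.62,0,0.25],[-1.27,0,-0.45,0,0.25],[-1.3,0,-0.29,0,0.25],[-1.33,0,-0.1,0,0.25]]]'
python3 -m pendant '[[[-1.34,0,0.05,0,0.25],[-1.31,0,0.24,0,0.25],[-1.29,0,0.4,0,0.25],[-1.21,0,0.57,0,0.25],[-1.13,0,0.72,0,0.25]]]'
python3 -c "
from station import arm
from h import *
st(arm)"
```

```text
t: 15.45
tcp_pos: [588.5, -211.3, 122.3]
tool_rot: [-180.0, -0.2, -17.8]
force: [3.8, 3.6, -1.5]
gripper_width: 29.2
grasp_force: 31.3
t: 16.08
tcp_pos: [529.3, -192.3, 105.0]
tool_rot: [-179.9, -0.4, -17.7]
force: [-1.0, 8.8, 10.9]
gripper_width: 28.8
grasp_force: 32.7
t 16.07 box xy [-7.9 -0.7] z 105.0 rot [-179.9   -0.4  -17.7] F [-1.   8.8 10.9] w 28.8 g 32.7
```

```bash
python3 -m pendant '[[[-1.05,0,0.95,0,0.25],[-1.0,0,1.1,0,0.25],[-0.1,0,0.15,0,0.25],[0,0,0,0,0.25]]]'
python3 -m pendant '[[[0,0,0,0,0.6],[0,0,0,0,0.6],[0,0,-3,0,0.6],[0,0,-4,0,0.6],[0,0,-5,0,0.6],[-5,0,0,0,0.6],[-5,0,0,0,0.6],[-5,0,0,0,0.6]]]'
python3 -m pendant '[[[0,-5,0,0,0.6],[0,-5,0,0,0.6],[0,-5,0,0,0.6],[0,0,0,0,0.6],[0,0,0,0,0.6]]]'
python3 - <<'E'
from station import arm,optics
from h import *
st(arm)
c=optics.read_camera("scene");P=cloud(c);d=P[...,:2]-BC; b=np.dstack([d@E,d@F,P[...,2]]);im=c["image"].astype(int)
k=(im[...,0]>60)&(im[...,1]<35)&(im[...,2]<35)&(abs(b[...,0])<80)&(abs(b[...,1])<50)&(b[...,2]>88)
q=b[k];print(np.linalg.lstsq(np.c_[q[:,:2],np.ones(len(q))],q[:,2],rcond=None)[0])
cv2.imwrite("pics/end.png",c["image"][:,:,::-1][80:280,130:430].repeat(2,0).repeat(2,1))
E
```

```text
t: 16.58
tcp_pos: [506.0, -184.7, 81.0]
tool_rot: [-179.9, 0.0, -17.8]
force: [-5.8, 11.4, 11.1]
gripper_width: 29.4
grasp_force: 37.8
t: 17.58
tcp_pos: [363.1, -140.5, 198.9]
tool_rot: [179.9, -0.0, -17.8]
force: [-0.1, 0.6, 1.0]
gripper_width: 51.2
grasp_force: 0.0
t: 18.2
tcp_pos: [410.5, 2.2, 198.9]
tool_rot: [179.9, -0.0, -17.8]
force: [-1.3, 0.6, -0.7]
gripper_width: 51.0
grasp_force: 0.0
t 18.2 box xy [-180.4  148.1] z 198.9 rot [179.9  -0.  -17.8] F [-1.3  0.6 -0.7] w 51.0 g 0.0
[-1.43829509e-02 -1.22525466e-02  9.30718145e+01]
```

View pics/end.png

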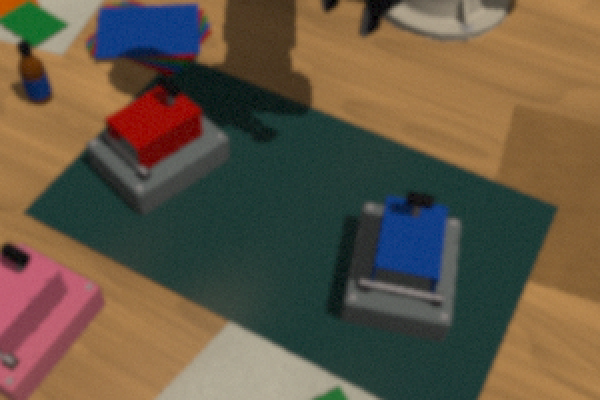

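The red cover is shut (155,125) with its top level at 93 mm, the blue cover is shut (412,245), and the robot is clear of both.

```bash
python3 -c "
from station import arm
print(arm.sign_off())"
```

```text
the job is handed in; nothing more can be done
None
```

The job is handed in at about 18 s: I opened the red cover to its stop, flipped the toggle to the green-dot side and closed the cover again, and the blue cover stayed shut.

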